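# Mist the vials, then lift the red-capped carrier out to drip

## Robot

A 6-joint arm with a two-finger parallel gripper is mounted at the origin on the work surface. World frame = base frame: x ahead of the robot, y to its left, z up, the work surface at z = 0. Lengths are in mm, angles in degrees, forces in N, time in s.
With the tool pointing down it reaches from about 325 to 925 mm from the base axis. Payload 3.1 kg.
Tool frame: the origin (TCP) lies at the very end of the fingers, on their centre line; the grasp point (between the pads) lies grasp_offset behind it (grasp_offset is the distance from the TCP to the grasp point, in mm); z points along the fingers, y is the line along which they close (so a half turn about z gives the same grasp; the last joint's range is limited). The gripper opens to 85 mm and grips with 20 to 120 N. Pads are 22 mm wide; open, the fingers measure 114 mm over their backs; the gripper's body (76 mm by 85 mm) begins 54 mm behind the grasp point. The pads swing forward as they close: fully open they stand 13 mm farther back than shut.
Start: joints at [-81.543, 12.427, 92.441, -0, 75.132, -6.429], TCP at [160.575, -604.032, 231.3] pointing down, gripper open.
Joint ranges: [-157.48, 157.48], [-44.54, 120.13], [17.64, 146.25], [-64.5, 244.5], [7.68, 150.69], [-147.95, 147.95]. Speed limits (degrees/s): [159.86, 159.86, 180, 180, 180, 180].

## Interface

Orientations are given as [roll, pitch, yaw] about the fixed x, y, z axes, in that order (R = Rz(yaw) Ry(pitch) Rx(roll)).
In Python, from station import * gives the robot as it stands. Calls block until the motion is done:
- goto(position, orientation): joint-space move of the TCP to a pose.
- move_l(position, attitude=None, speed=150): straight line of the TCP; attitude=None keeps the orientation; speed is the mean speed in mm/s.
- move_j(angles): joint-space move.
- grip(opening, squeeze=None): finger opening in mm; squeeze is the grip in N (None keeps the last); returns when the fingers have stopped.
- wait(seconds).
- solve_ik(position, orientation): joint angles nearest the present ones, or None.
- get_obs(): the state.
- get_image(name): name is "scene" or "top" or "wrist"; returns the picture (480x640x3 uint8, red, green, blue); there is no depth.
- get_calibration(name): a dict with "fx", "fy", "cx", "cy" (pixels), "R" (3x3) and "t" (3): a world point X has camera coordinates R X + t; the wrist camera has in their place "mount" (4x4, takes a point from camera to tool coordinates, whose origin is the TCP and whose axes are the flange's). Camera axes: x right, y down, z forward; pixel columns grow to the right and rows downward; lengths in mm; the calibration is good to about 2 mm. A picture is of the moment at which its call begins: read the wrist's pose just before it. get_calibration takes no time and is no camera call.
A pose or a line that the arm cannot do raises Unreachable and nothing moves.
- sign_off(): hands the job in; it is judged then, once.
Trained networks look in the newest picture that a camera, given by its name, has taken for a name from the list of things; names that differ only in an ending like _2 or _b are one class to them, and where a whole thing is asked for, a point or a joint stands for the part that bears it (a point fixed in the world has none). Each returns a list of dicts, best first, with "score" (0 to 1); they miss things now and then, are a little off and sometimes report something else, mostly with a low value. They report only what shows in the picture. A call takes as long as a camera call.
- spot_in(name, camera): "extent" ([centre column, centre row, width, height] in pixels, round what is visible of it).
- regions_of(name, camera): "region" (480x640 bool, what is visible of it) and "extent" ([centre column, centre row, width, height] in pixels, round what is visible of it).
The state is a dict: "t": time; "joint_pos": joint angles; "qvel": joint speeds; "effort": joint torques, N m; "tcp_pos": TCP position; "ee_rot": TCP orientation; "wrist_force": force on the tool from outside, world axes, zero at the start; "moment": the same for the moment, N m; "grip_width": finger opening in mm; "grip_force": force on a finger pad.
Only numpy, scipy, OpenCV 4.12 (cv2) and the standard library are available. Lean on these libraries where they do the work, as an engineer would, in place of code of your own. Each camera call takes 0.05 s, during which the arm holds its last target. There are 200 camera calls.

## Task

Mist the vials in the drip tray: press the orange spray cap of the bottle fixed in the middle of the tray all the way down and let it spring back up. Then take the carrier with the red-capped vials by its handle, lift it about 12 cm clear of the tray and hold it there steady and level, still over the tray so that it drips into it; finish while still holding it in the air. Leave the blue-capped carrier and everything else standing where they are.

Things in the scene. Friction and masses are not known exactly. Their poses are not given: they have to be found in the camera images.
- tray: fixed shallow steel drip tray, 220 mm along its own x, 440 mm along its own y, outer height 16 mm, wall 5 mm, inner floor 5 mm above the table; origin at the centre of its underside
- cap_top (a point): centre of the top of the orange spray cap (34 mm diameter, 16 mm tall, flat top) on the white bottle with a blue band that is fixed in the middle of the tray; bottle 60 mm in diameter; at rest the cap's top is 165 mm above the table; two short black nozzles stick out of the cap's sides along its own y to 28 mm from its axis
- spray_cap (a joint): how far the spray cap is pressed down, in m: 0 at rest (up), 0.010 fully down; it is sprung, 2 N to start moving and 6.5 N when fully down, and comes back by itself
- red_carrier_center (a point): loose white plastic vial carrier: base 130 mm along its own x, 66 mm along its own y, 156 mm tall overall, 0.2 to 0.4 kg, with five red-capped vials; this point is its centre, 78 mm above its underside, z axis up when level; at the start it stands on the tray's floor in the left or the right half of the tray
- red_carrier_handle (a point): centre of the black straight handle bar on top of the red-capped carrier; the bar runs along the carrier's own x (this point's x axis), 130 mm long, 14 mm wide along y, 22 mm tall, this point is 145 mm above the carrier's underside and 67 mm above its centre; the vial caps' tops lie 51 mm below this point, and the bar is free on both sides for 53 mm to each of its end posts
- blue_carrier_center (a point): loose white plastic vial carrier: base 130 mm along its own x, 66 mm along its own y, 156 mm tall overall, 0.2 to 0.4 kg, with five blue-capped vials, otherwise just like the red-capped one; this point is its centre, 78 mm above its underside; it stands in the other half of the tray, its handle at the same height
- amber_bottle: loose amber glass bottle, 80 mm diameter, 170 mm tall, white cap; origin at the centre of its underside; a bystander on the table outside the tray
- herb_jar: loose glass jar, 60 mm diameter, 85 mm tall, brass lid; origin at the centre of its underside; a bystander on the table outside the tray
- beaker_a: loose small glass beaker, 56 mm across, 75 mm tall; origin at the centre of its underside; a bystander on the table outside the tray
- beaker_b: loose glass beaker, 68 mm across, 85 mm tall; origin at the centre of its underside; a bystander on the table outside the tray
- tip_box: loose orange plastic box, 88 x 123 mm, 66 mm tall; origin at the centre of its underside; a bystander on the table outside the tray

How it is judged:
By the outcome, as a careful person would: the job done as asked, in the order asked, and still so for the second after the job is handed in, while the arm keeps its last pose, push and grip.
It also fails if it takes over 42 s, if anything falls off the work surface, if the arm or the gripper's body presses on something with over 40 N, if the wrist force passes 120 N, or if a joint passes its speed limit or range.

## Working session

There is one attempt and no reset: what is moved stays moved. The work goes in short steps, each a Python script; the robot and the scene stay as the last script left them, time stands still between calls to the robot, and variables do not carry over. Pictures are saved under pics/ and viewed, at most 10 in all, crops included, and the job is handed in when it is done.

```bash
mkdir -p pics; ls
python3 - <<'E'
from station import *
import cv2,numpy as np
o=get_obs(); print({k:np.round(v,2).tolist() if not isinstance(v,dict) else v for k,v in o.items()})
try: print(grasp_offset)
except Exception as e: print(e)
ims=[]
for c in("top","scene"):
    im=get_image(c); cv2.imwrite(f"pics/{c}0.png",im[:,:,::-1])
    k=get_calibration(c); print(c,{a:np.round(b,3).tolist() for a,b in k.items()})
    for n in("tray","cap_top","red_carrier_handle","red_carrier_center","blue_carrier_center","amber_bottle","herb_jar","beaker_a","tip_box"):
        print(n,[(round(d["score"],2),np.round(d["extent"]).tolist()) for d in spot_in(n,c)[:3]])
print(get_calibration("wrist"))
E
```

```text
pics
{'t': 0.0, 'joint_pos': [-81.54, 12.48, 92.53, 0.0, 75.13, -6.43], 'qvel': [0.04, 0.05, -0.06, -0.0, 0.04, 0.01], 'effort': [0.0, -39.68, -30.38, -0.0, 0.01, 0.0], 'tcp_pos': [160.47, -603.2, 229.95], 'ee_rot': [-179.86, -0.02, 14.89], 'wrist_force': [0.16, -0.39, -0.21], 'moment': [0.01, 0.02, 0.03], 'grip_force': 0.0, 'grip_width': 85.83}
18.700000000000003
top {'fx': 433.733, 'fy': 433.733, 'cx': 317.54, 'cy': 246.857, 'R': [[0.026, -1.0, 0.006], [-0.989, -0.027, -0.147], [0.147, -0.002, -0.989]], 't': [-3.728, 589.29, 1332.125]}
tray [(0.69, [317.0, 270.0, 154.0, 112.0])]
cap_top [(0.71, [317.0, 269.0, 16.0, 12.0])]
red_carrier_handle [(0.64, [281.0, 256.0, 30.0, 50.0])]
red_carrier_center [(0.79, [278.0, 257.0, 28.0, 51.0])]
blue_carrier_center [(0.7, [356.0, 286.0, 37.0, 52.0]), (0.63, [477.0, 258.0, 25.0, 20.0])]
amber_bottle [(0.68, [139.0, 307.0, 43.0, 23.0]), (0.31, [173.0, 238.0, 29.0, 25.0])]
herb_jar [(0.9, [476.0, 259.0, 25.0, 20.0])]
beaker_a [(0.92, [175.0, 238.0, 30.0, 22.0]), (0.58, [314.0, 189.0, 21.0, 23.0])]
tip_box [(0.81, [490.0, 325.0, 47.0, 32.0]), (0.52
[... 481 characters left out ...]
.0, 222.0, 25.0, 30.0])]
amber_bottle [(0.86, [503.0, 229.0, 32.0, 50.0]), (0.72, [307.0, 301.0, 22.0, 27.0])]
herb_jar [(0.6, [169.0, 222.0, 29.0, 33.0])]
beaker_a [(0.87, [470.0, 284.0, 23.0, 35.0])]
tip_box [(0.78, [186.0, 181.0, 41.0, 35.0])]
{'fx': 344.9127125789724, 'fy': 344.9127125789724, 'cx': 312.55366069974207, 'cy': 238.86941240823847, 'mount': array([[-1.17805190e-04, -9.47584745e-01, -3.19504518e-01,
         8.19045300e+01],
       [ 9.99999968e-01, -1.83377073e-04,  1.75146603e-04,
         9.16309718e-01],
       [-2.24556053e-04, -3.19504487e-01,  9.47584736e-01,
        -1.43710911e+02],
       [ 0.00000000e+00,  0.00000000e+00,  0.00000000e+00,
         1.00000000e+00]])}
```

```bash
cat > h.py <<'E'
from station import *
import cv2,numpy as np
from scipy.spatial.transform import Rotation as Ro
def pose():
    o=get_obs(); return np.array(o["tcp_pos"]),Ro.from_euler("xyz",o["ee_rot"],degrees=True).as_matrix()
def cam(name,p=None):
    k=get_calibration(name)
    if name=="wrist":
        P,R=p; M=k["mount"]; Rc=R@M[:3,:3]; c=P+R@M[:3,3]; return k,Rc,c
    R=np.array(k["R"]); return k,R.T,-R.T@np.array(k["t"])
def ray(name,uv,z,p=None):
    k,Rc,c=cam(name,p); d=Rc@np.array([(uv[0]-k["cx"])/k["fx"],(uv[1]-k["cy"])/k["fy"],1]); return c+d*(z-c[2])/d[2]
def proj(name,X,p=None):
    k,Rc,c=cam(name,p); q=Rc.T@(np.array(X)-c); return np.array([k["fx"]*q[0]/q[2]+k["cx"],k["fy"]*q[1]/q[2]+k["cy"]])
E
python3 - <<'E'
from h import *
t=cv2.imread("pics/top0.png")[200:350,120:520]; cv2.imwrite("pics/topc.png",cv2.resize(t,None,fx=2,fy=2,interpolation=2))
t=cv2.imread("pics/scene0.png")[150:330,140:540]; cv2.imwrite("pics/scenec.png",cv2.resize(t,None,fx=2,fy=2,interpolation=2))
a=cv2.imread("pics/topc.png");b=cv2.imread("pics/scenec.png"); cv2.imwrite("pics/both.png",cv2.resize(np.vstack([a,b]),None,fx=.9,fy=.9))
print("cap",ray("top",(317,269),162),ray("scene",(325,207),160))
print("red",ray("top",(281,256),140)); print("blue",ray("top",(356,286),140))
print("tray",ray("top",(317,270),10))
for n,uv,z in(("amber",(139,307),100),("bk",(175,238),40),("bk2",(314,189),40),("jar",(476,259),50),("box",(490,325),40)): print(n,ray("top",uv,z))
E
```

```text
cap [507.23610398  12.26529048 162.        ] [505.23225863  17.35489349 160.        ]
red [544.78009392 118.88804332 140.        ]
blue [ 462.8307784  -102.53080314  140.        ]
tray [518.69458519  11.81900675  10.        ]
amber [385.66667566 537.75936499 100.        ]
bk [605.74786595 466.41108258  40.        ]
bk2 [779.0356301   28.64836773  40.        ]
jar [ 563.22869161 -487.90311851   50.        ]
box [ 359.20898285 -529.54820748   40.        ]
```

View pics/both.png

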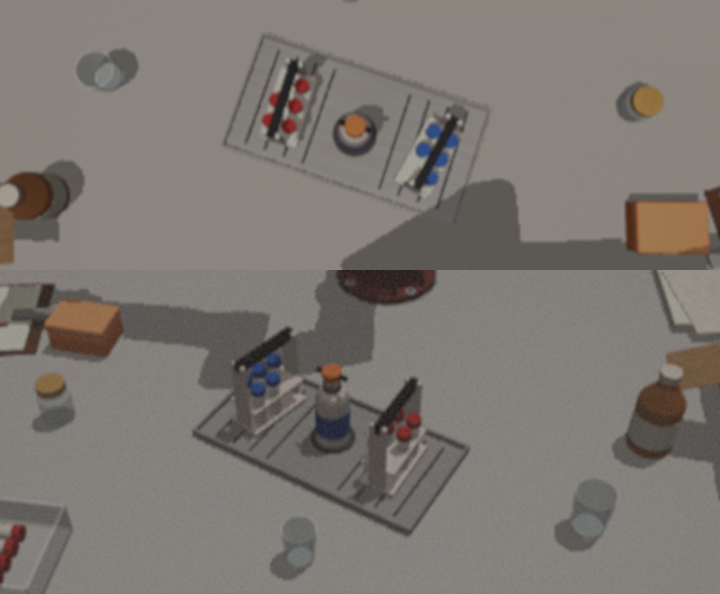

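The top crop shows red handle ends at about (295,62) and (270,138), blue ends at (457,118) and (419,188), and the orange cap at (355,127), matching the detections. The scene view confirms the red carrier on the left (+y). Next is a close look from above the cap.

Run:
```python
from h import *
f=lambda x,y:(120+x/1.8,200+y/1.8)
for n,a,b in(("red",(295,62),(270,138)),("blue",(457,118),(419,188))):
    A=ray("top",f(*a),161);B=ray("top",f(*b),161); d=A-B; print(n,(A+B)/2,np.linalg.norm(d),np.degrees(np.arctan2(d[1],d[0])))
    if n=="red": yaw=np.degrees(np.arctan2(d[1],d[0]))
goto([506,15,330],[180,0,yaw]); grip(0)
o=get_obs();print(o["t"],o["tcp_pos"],o["ee_rot"],o["joint_pos"],o["grip_width"])
p=pose(); im=get_image("wrist"); cv2.imwrite("pics/w1.png",im[:,:,::-1]); np.savez("p1",P=p[0],R=p[1])
for n in("cap_top","red_carrier_handle","blue_carrier_center"):
    print(n,[(round(d["score"],2),np.round(d["extent"]).tolist()) for d in spot_in(n,"wrist")[:3]])
d=spot_in("cap_top","wrist")
if d: print(ray("wrist",d[0]["extent"][:2],160,p))
```

```text
red [543.58694908 128.78744894 161.        ] 128.77335973258363 -15.829189206010975
blue [ 465.37159939 -121.72916085  161.        ] 127.3250116730331 -27.719510212934164
4.3 [506.01189315  15.01936564 330.01538021] [-1.79998877e+02 -2.33145258e-03 -1.58247444e+01] [-6.24837638e+00 -6.12084929e+00  1.01331324e+02  7.22046436e-04
  8.47870396e+01  9.95763024e+01] -0.09101466651005378
cap_top [(0.95, [316.0, 214.0, 58.0, 35.0])]
red_carrier_handle [(0.72, [202.0, 198.0, 91.0, 136.0])]
blue_carrier_center [(0.78, [440.0, 205.0, 119.0, 144.0])]
[506.29773684  10.627946   160.        ]
```

View pics/w1.png

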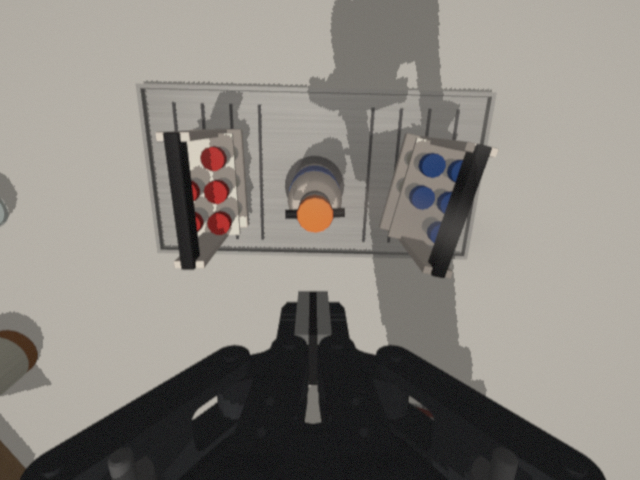

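The wrist picture shows the orange cap centred at (315,215). The red handle runs from about (173,134) to (187,265), and blue is on the right and well clear. I'll press the cap now in steps, watching the force.

Run:
```python
from h import *
z=np.load("p1.npz"); p=(z["P"],z["R"])
c=ray("wrist",(315.3,214.5),165,p); print("cap",c)
A=ray("wrist",(173,136),161,p);B=ray("wrist",(187,265),161,p);d=A-B
print("handle",A,B,(A+B)/2,np.linalg.norm(d),np.degrees(np.arctan2(d[1],d[0])))
move_l([c[0],c[1],172],speed=150)
f0=get_obs()["wrist_force"][2]
for h in(166,160,157,156,155.3,154.7,154.1,153.5,153,152.5,152,151.5,151,150.5,150):
    move_l([c[0],c[1],h],speed=40); o=get_obs(); f=o["wrist_force"][2]-f0
    print(h,round(o["tcp_pos"][2],2),np.round(o["wrist_force"],2))
    if f>14: break
wait(.2); get_image("scene"); im=get_image("wrist"); cv2.imwrite("pics/w2.png",im[:,:,::-1])
o=get_obs();print(o["tcp_pos"],o["wrist_force"])
move_l([c[0],c[1],200],speed=100); o=get_obs(); print(o["t"],o["wrist_force"])
```

```text
cap [507.06321215  11.03772633 165.        ]
handle [607.52618377 111.27935809 161.        ] [491.228349   146.27884281 161.        ] [549.37726638 128.77910045 161.        ] 121.45019679685626 -16.749010350307906
166 166.0 [-0.26 -0.78  0.43]
160 160.75 [0.19 0.72 3.8 ]
157 157.76 [-0.03 -0.13  5.33]
156 156.86 [ 0.76 -0.4   4.98]
155.3 156.21 [ 2.55 -0.17  6.95]
154.7 155.68 [1.   0.81 5.72]
154.1 155.14 [ 0.53 -0.18  6.15]
153.5 155.02 [-0.51  0.72  8.76]
153 154.98 [-1.71  0.04 10.6 ]
152.5 154.92 [-2.13  0.86 13.37]
152 154.87 [-4.28  0.68 14.03]
[508.03136932  10.94616901 154.90120118] [-3.57907509 -0.55912762 14.98533044]
9.5333 [ 0.52571813 -0.59782085 -0.68690867]
```

The cap reached its hard stop at 155.0 mm (10 mm down), where the force rose to 15 N, and it is released. Now above the red handle for a close look.

Run:
```python
from h import *
move_l([506,12,260],speed=200); goto([548,128.8,260],[180,0,-16.3]); grip(60)
p=pose(); im=get_image("wrist"); cv2.imwrite("pics/w3.png",im[:,:,::-1]); np.savez("p3",P=p[0],R=p[1])
for n in("red_carrier_handle","cap_top"):
    print(n,[(round(d["score"],2),np.round(d["extent"]).tolist()) for d in spot_in(n,"wrist")[:3]])
o=get_obs();print(o["t"],o["tcp_pos"],o["joint_pos"])
for dx in(-65,65):
    a=np.radians(-16.3); print(proj("wrist",[548+dx*np.cos(a),128.8+dx*np.sin(a),161],p))
```

```text
red_carrier_handle [(0.64, [309.0, 229.0, 64.0, 175.0])]
cap_top [(0.79, [476.0, 249.0, 82.0, 46.0])]
11.3 [548.01953668 128.7767618  260.08250004] [6.07962272e+00 3.56904377e+00 9.92314141e+01 2.21829331e-03
 7.71907669e+01 1.12380868e+02]
[311.09816978 316.32784401]
[310.73983239 149.73387045]
```

View pics/w3.png

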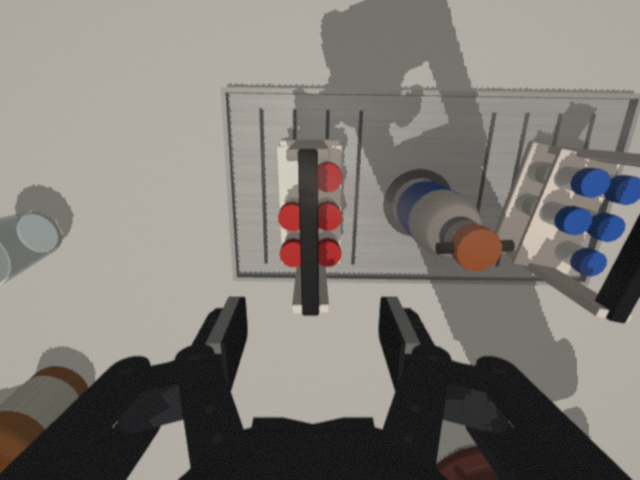

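The bar runs from (308,150) to (310,315) and the projected bar (311,150)–(311,316) agrees to about 1–2 mm and 0.8°. I'll grasp it and lift a little first.

Run:
```python
from h import *
move_l([548,129.6,190],[180,0,-15.6],speed=120); move_l([548,129.6,131],speed=80)
print(get_obs()["wrist_force"])
grip(8,50); wait(.2); o=get_obs(); print(o["t"],o["grip_width"],o["grip_force"],o["wrist_force"],o["tcp_pos"],o["ee_rot"])
f=o["wrist_force"]
move_l([548,129.6,141],speed=25); wait(.2); o=get_obs(); print(o["t"],o["grip_width"],o["grip_force"],o["wrist_force"]-np.array(f),o["moment"],o["tcp_pos"])
move_l([548,129.6,252],speed=60); wait(.5); o=get_obs(); print(o["t"],o["grip_width"],o["grip_force"],o["wrist_force"],o["moment"],o["tcp_pos"],o["ee_rot"])
a=get_image("wrist"); b=get_image("scene")[130:330,220:460]; b=cv2.resize(b,(576,480),interpolation=2)
im=np.hstack([a,b])[:,:,::-1]; cv2.imwrite("pics/w4.png",cv2.resize(im,(796,314)))
```

```text
[ 0.26587906  0.28281652 -0.29090538]
13.5917 13.014284827390693 49.387446641922 [1.1244207  0.60388709 1.7768085 ] [548.41581689 129.8217913  131.47706703] [-1.79961022e+02 -4.90727932e-02 -1.56016985e+01]
14.3417 13.040516276250866 48.87331187725067 [-0.81802676 -0.94338897 -3.04610137] [-0.00473047 -0.0263333  -0.02480266] [547.80258469 129.5783956  140.76010466]
16.8417 13.388075734913084 48.87361407279968 [ 0.29707353 -0.44414069 -2.39000654] [-0.02765881  0.02685616  0.00736122] [548.02678837 129.58278705 252.01495054] [-1.79997789e+02 -1.90132307e-03 -1.56045375e+01]
```

View pics/w4.png

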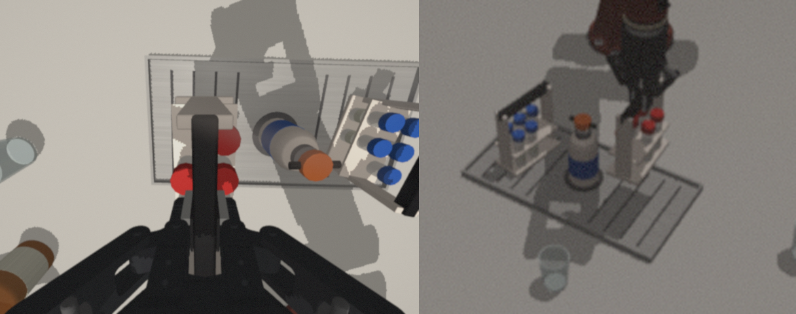

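The red carrier is in the grip and clear of the tray. The blue carrier and spray bottle look undisturbed. I'll check that it is level and steady.

Run:
```python
from h import *
p=pose(); a=get_image("wrist").copy(); wait(1); b=get_image("wrist"); print("diff",np.abs(a.astype(int)-b).mean())
o=get_obs(); print(o["t"],o["grip_width"],o["wrist_force"],o["qvel"])
d=np.array([np.cos(np.radians(-15.6)),np.sin(np.radians(-15.6)),0]); n=np.array([-d[1],d[0],0])
c=np.array([548,129.6,5+145+120.5])
for tilt,col in((0,(0,255,0)),(5,(255,0,255))):
    R=Ro.from_rotvec(-n*np.radians(tilt)).as_matrix()
    pts=[proj("wrist",c+R@(d*65+n*y+np.array([0,0,z])),p) for y,z in((-7,11),(7,11))]+[proj("wrist",c+R@(d*65+n*y+np.array([0,0,-145])),p) for y in(-33,33)]
    print(tilt,np.round(pts).tolist())
    for q in pts: cv2.circle(a,tuple(int(v) for v in q),2,col,-1)
cv2.imwrite("pics/w5.png",cv2.resize(a[100:340,200:440,::-1],(600,600),interpolation=2))
```

```text
diff 1.570168185763889
18.0417 13.12410071994847 [ 0.09494217 -0.36906194 -2.8048596 ] [-0.12861028  0.00435429 -0.02894558  0.0806927  -0.09422096  0.06849056]
0 [[331.0, 178.0], [288.0, 178.0], [355.0, 147.0], [268.0, 147.0]]
5 [[332.0, 185.0], [287.0, 185.0], [356.0, 130.0], [266.0, 130.0]]
```

View pics/w5.png

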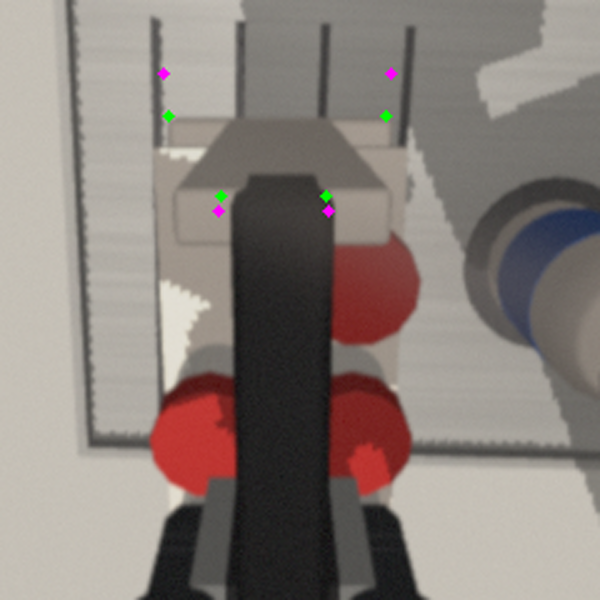

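The base's far corners at (168,119) and (388,120) lie on the zero-tilt predictions in green, so the carrier is level. Its position is steady too. Handing in.

```bash
python3 -c "
from station import *
print(sign_off())"
```

```text
the job is handed in; nothing more can be done
None
```

I pressed the spray cap fully down and released it; then I lifted the red carrier about 12 cm and handed in at about 18 s, still holding it level and steady over the tray, with nothing else touched.

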